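# Pop the battery hatch of the wide display plinth

## Task

The batteries of the wide stone plinth, the one with the obelisk, are due for changing. With the fingertips press the marked end of its hatch down once, until the latch lets go, take the hand away so that the hatch pops up, and watch that it stays fully open by itself for a good second. Do not push the popped hatch back down, leave the narrow plinth's hatch shut, and do not lift or shift the plinths or any of the things standing around.

Things in the scene. Friction and masses are not known exactly. Their poses are not given: they have to be found in the camera images.
- wide_plinth: wide display plinth: block of dark veined marble 160 mm deep (x), 250 wide (y), 60 high, loose but heavy (5 kg), a pointed square stone obelisk (top 205 mm up) at its -y end. Origin: centre of the underside; +x towards the hatch's hinge side, z up. On top an aluminium hatch plate 90 (x) by 70 (y) by 10 mm, centre line y = +55 mm, hinge line x = +36, z = 64 mm, along y
- wide_mark (a point): centre of the flat grey round press mark (22 mm across) on the upper face of the wide plinth's hatch, 75 mm from the hinge line and 15 mm from the free (-x) edge; shut, it is 69 mm above the counter, 9 mm proud of the stone. The point moves with the hatch. Pressed here from above, the hatch yields against about 5 to 7 N until the stop
- wide_hinge (a point): middle of the hinge line of the wide plinth's hatch, 64 mm above the counter
- wide_hatch (a joint): angle of that hatch, rad: 0 to 0.02 shut and latched, 0.9 full open, -0.1 pressed to the stop (7.5 mm down at the mark). Push-push latch: lets go when pressed 6 mm or more at the mark (below -0.08); a shorter press leaves it latched. As the press is eased a damped spring lifts it to full open in about 1 s and keeps it there; pressing the open hatch right down latches it again
- narrow_plinth: narrow display plinth, to be left alone: same stone, 160 mm deep (x), 160 wide (y), 60 high, loose but heavy (3.5 kg), with a 42 mm stone ball on a steel foot (top 111 mm up) at its -y end. Origin and axes as for the wide one; a hatch of the same make, centre line at y = +30 mm
- narrow_hatch (a joint): angle of the narrow plinth's hatch, same mechanism and values; it must stay shut (0 to 0.02)
- cell_a_center (a point): middle of a loose upright grey battery cell, 26 mm across and 49 mm high, standing on top of the wide plinth between hatch and obelisk
- cell_b_center (a point): middle of a second such cell, standing on the counter
- casket_center (a point): middle of a small loose stone casket 66 x 56 x 65 mm (point 25 mm above its underside)
- urn_center (a point): middle of a small loose stone urn, 52 mm across and 76 mm high (point 40 mm up)
- coasters_center (a point): middle of a loose pile of round coasters, 90 mm across and 45 mm high
- pencup_center (a point): middle of a loose stone pen cup, 72 mm across and 95 mm high

How it is judged:
On the way, in this order (a step that is already met when the one before it is completed fails the run):
1. the wide plinth's hatch is pressed in by the fingers past the latch's release point (value of joint wide_hatch below -0.055 rad and contact force between wide_plinth and the fingers above 1 N).
2. the hatch has popped and stays fully open for a second with nothing touching the plinth (value of joint wide_hatch above 0.8 rad and contact force between wide_plinth and the arm below 0.1 N and contact force between wide_plinth and the fingers below 0.1 N), for 1 s.
At the end, for the whole second after the job is handed in: the wide plinth's hatch stands open by more than 0.8 rad and at rest, the narrow plinth's hatch is shut (between -0.03 and 0.04 rad), and each plinth and each loose thing around is within 25 mm of where it stood (value of joint wide_hatch above 0.8 rad and velocity of joint wide_hatch below 0.05 rad/s and value of joint narrow_hatch between -0.03 and 0.04 rad and distance of each of cell_a_center, cell_b_center, casket_center, urn_center, coasters_center, pencup_center, wide_plinth, narrow_plinth from where it was at the start of the episode below 0.025 m); the robot touches nothing.
It fails at once if the popped hatch is pushed back down (value of joint wide_hatch between 0.1 and 0.45 rad and velocity of joint wide_hatch below -0.15 rad/s).
It fails at once if the narrow plinth's hatch is pressed or opened (value of joint narrow_hatch below -0.045 rad or value of joint narrow_hatch above 0.1 rad).
It fails at once if a plinth or a thing standing around is lifted, knocked over or shifted by more than 25 mm (distance of any of cell_a_center, cell_b_center, casket_center, urn_center, coasters_center, pencup_center, wide_plinth, narrow_plinth from where it was at the start of the episode above 0.025 m).
It also fails if it takes over 35 s, if anything falls off the work surface, if the arm or the gripper's body presses on something with over 40 N, if the wrist force passes 120 N, or if a joint passes its speed limit or range.

## Robot

A 7-joint arm with a two-finger parallel gripper is mounted at the origin on the work surface. World frame = base frame: x ahead of the robot, y to its left, z up, the work surface at z = 0. Lengths are in m, angles in rad, forces in N, time in s.
With the tool pointing down it reaches from about 0.35 to 0.9 m from the base axis. Payload 8.1 kg.
Tool frame: the origin (TCP) lies midway between the tips of the shut fingers; the grasp point (between the pads) lies 19 mm behind it; x points along the fingers, y is the direction in which the jaws open and shut, and the axes are right-handed (so a half turn about x gives the same grasp; the last joint's range is limited). The gripper opens to 85 mm and grips with 20 to 120 N. Pads are 22 mm wide; open, the fingers measure 114 mm over their backs; the gripper's body (76 mm by 85 mm) begins 54 mm behind the grasp point. The pads swing forward as they close: fully open they stand 13 mm farther back than shut.
Start: joints at [-1.387, 0.434, 0.025, 1.573, -0.012, 1.134, -0.075], TCP at [0.177, 0.599, 0.231] pointing down, gripper open.
Joint ranges: [-2.62, 2.62], [-0.44, 2.09], [-1.27, 1.32], [0.08, 2.57], [-1.32, 4.46], [0.12, 2], [-2.74, 2.74]. Speed limits (rad/s): [2.22, 2.22, 3.01, 3.01, 3.14, 3.14, 3.14].

## Interface

Orientations are given as a rotation vector (axis times angle).
In Python, from cell import status, cams, job, spotter gives the robot as it stands. The module is installed in compiled form; this text tells all that it offers.
- The arm moves only by the tool carry_out, never from a script. Its argument "motion" is one flat list of numbers, 7 for each row, row after row: the opening, from -1 (shut) to 1 (fully open), then the shift along the tool's x, y, z in cm, then the turn, a rotation vector about the tool's x, y, z in degrees. In form: [jaw, x, y, z, ax, ay, az, jaw, x, y, z, ax, ay, az, ...]. A call has exactly 8 rows; each row shifts and turns the commanded pose from where the row before left it, along the tool's axes as they then stand; what a row does not reach is not made up. A row lasts 1/12 s, in which the tool goes at most 41.7 mm and 7.16 degrees, less where a joint would pass 70% of its speed; a pose out of reach is approached as far as the arm can. A call with a gripper value outside its range is refused whole. The fingers move at their own pace and stop on an object; "force" is the grip in N (left out, the last holds). Time passes only in rows, so rows that do not move let the fingers close, or fill a call up. It gives the time, the measured TCP pose, the force and the opening at its end, in the units of the state.
- status.sense(): the state, without advancing time (a new reading comes with each control period).
- cams.snapshot(name): name is "scene" or "top" or "wrist"; returns a dict with "img" (400x640x3 uint8, red, green, blue), "z_map" (400x640 float32, m along the optical axis (not along the pixel's ray), 0 where there is no reading), "vfov" (degrees; the focal length in pixels is half the picture's height over the tangent of half this angle, whatever the lens; pixels are square), "cx", "cy" (the principal point, pixels), "world_to_cam" (4x4, takes a point from world to camera coordinates); the wrist camera has in their place "tool_from_camera" (4x4, takes a point from camera to tool coordinates, whose origin is the TCP and whose axes are the tool frame's). Camera axes: x right, y up, looking along -z (the intrinsics and any distortion apply to the point x, -y, -z); pixel columns grow to the right and rows downward; lengths in m; the calibration is good to about 2 mm. The wrist camera is an equidistant fisheye: a pixel r from the principal point sees the ray r / f radians off the axis. A picture is of the moment at which its call begins: read the wrist's pose just before it.
- job.close_job(): hands the job in, once; it reports no verdict.
Trained networks look in a picture, given as the dict that the camera call returned (one of the last four; its "shot" number tells which), for a name from the list of things; names that differ only in an ending like _2 or _b are one class to them, and where a whole thing is asked for, a point or a joint stands for the part that bears it (a point fixed in the world has none). Each returns a list of dicts, best first, with "conf" (0 to 1); they miss things now and then, are a little off and sometimes report something else, mostly with a low value. They report only what shows in the picture. A call takes as long as a camera call.
- spotter.spot_in(target, picture): "xyz" ([x, y, z] in m, in world coordinates, good to about 4 mm: the middle of the surface that is visible of it).
- spotter.tip_of(target, picture): "xyz" ([x, y, z] in m, in world coordinates, good to about 4 mm: a listed point, or the origin of a listed thing).
The state is a dict: "time": time; "joints": joint angles; "qvel": joint speeds; "tau": joint torques, N m; "ee_pos": TCP position; "ee_rot": TCP orientation; "force": force on the tool from outside, world axes, zero at the start; "moment": the same for the moment, N m; "width": finger opening in m.
Only numpy, scipy, OpenCV 4.12 (cv2) and the standard library are available. Lean on these libraries where they do the work, as an engineer would, in place of code of your own. Each camera call takes 0.05 s, during which the arm holds its last target.

## Working session

There is one attempt and no reset: what is moved stays moved. The work goes in short steps, Python scripts to look and compute and a tool call to move; the robot and the scene stay as the last step left them, time stands still between calls to the robot, and variables do not carry over. Pictures are saved under pics/ and viewed, and the job is handed in when it is done.

Besides the shell and the picture viewer there is one more tool, called after ">>>" by a JSON object that holds its "op" and its "data", one argument or row to a line. carry_out: Moves the arm, as the interface text tells. Its arguments: {"type":"object","properties":{"motion":{"type":"array","items":{"type":"number"}},"force":{"type":"number"}},"required":["motion"]}

```bash
mkdir -p pics; cat > h.py <<'E'
import numpy as np, cv2
from cell import status, cams, job, spotter
def save(p,n): cv2.imwrite('pics/'+n+'.png',p['img'][:,:,::-1])
def px2w(p,u,v):
    f=200/np.tan(np.radians(p['vfov'])/2); z=p['z_map'][int(v),int(u)]
    c=np.array([(u-p['cx'])/f*z,-(v-p['cy'])/f*z,-z,1]); return (np.linalg.inv(p['world_to_cam'])@c)[:3]
def w2px(p,X):
    f=200/np.tan(np.radians(p['vfov'])/2); c=p['world_to_cam']@np.r_[X,1]
    return p['cx']+f*c[0]/-c[2], p['cy']+f*c[1]/c[2]
E
python3 - <<'E'
from h import *
np.set_printoptions(precision=4,suppress=True)
s=status.sense(); print(s['time'],s['ee_pos'],s['ee_rot'],s['force'],s['width'])
for n in ['scene','top']:
    p=cams.snapshot(n); save(p,n+'1')
    for t in ['wide_mark','wide_hinge','wide_plinth','narrow_plinth','cell_a_center','casket_center','urn_center','coasters_center','pencup_center']:
        print(n,t,[(np.round(d['xyz'],3),round(d['conf'],2),np.round(w2px(p,d['xyz']))) for d in spotter.tip_of(t,p)[:2]])
E
```

```text
0.0 [0.1767 0.599  0.2305] [ 0.2239  1.5591 -0.2264] [-0.7734 -0.082  -0.0589] 0.08537465757245492
scene wide_mark [(array([ 0.496, -0.22 ,  0.067]), 0.84, array([257., 158.]))]
scene wide_hinge [(array([ 0.572, -0.232,  0.066]), 0.77, array([232., 169.]))]
scene wide_plinth [(array([ 0.527, -0.279, -0.002]), 0.63, array([232., 181.])), (array([ 0.499, -0.22 ,  0.066]), 0.34, array([257., 158.]))]
scene narrow_plinth [(array([0.511, 0.234, 0.002]), 0.64, array([432., 253.]))]
scene cell_a_center [(array([ 0.461, -0.284,  0.089]), 0.78, array([246., 137.]))]
scene casket_center [(array([ 0.556, -0.003,  0.026]), 0.6, array([319., 213.]))]
scene urn_center [(array([0.642, 0.012, 0.044]), 0.86, array([302., 229.]))]
scene coasters_center [(array([0.758, 0.044, 0.022]), 0.8, array([278., 277.]))]
scene pencup_center [(array([ 0.765, -0.08 ,  0.04 ]), 0.76, array([224., 245.]))]
top wide_mark [(array([ 0.496, -0.214,  0.07 ]), 0.64, array([418., 238.]))]
top wide_hinge [(array([ 0.571, -0.23 ,  0.066]), 0.63, array([422., 204.]))]
top wide_plinth [(array([ 0.527, -0.283,  0.002]), 0.83, array([438., 227.]))]
top narrow_plinth [(array([0.51 , 0.232, 0.001]), 0.66, array([214., 236.])), (array([ 0.77 , -0.085,  0.048]), 0.59, array([353., 120.]))]
top cell_a_center [(array([ 0.464, -0.289,  0.08 ]), 0.58, array([456., 253.]))]
top casket_center [(array([ 0.559, -0.   ,  0.025]), 0.72, array([316., 212.])), (array([ 0.466, -0.289,  0.08 ]), 0.42, array([455., 252.]))]
top urn_center [(array([0.643, 0.018, 0.042]), 0.89, array([308., 174.]))]
top coasters_center [(array([0.756, 0.045, 0.023]), 0.74, array([297., 130.]))]
top pencup_center [(array([ 0.765, -0.081,  0.048]), 0.68, array([351., 122.]))]
```

View pics/scene1.png

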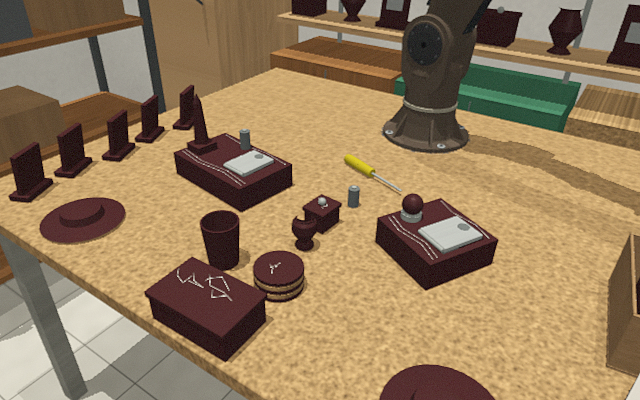

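View pics/top1.png

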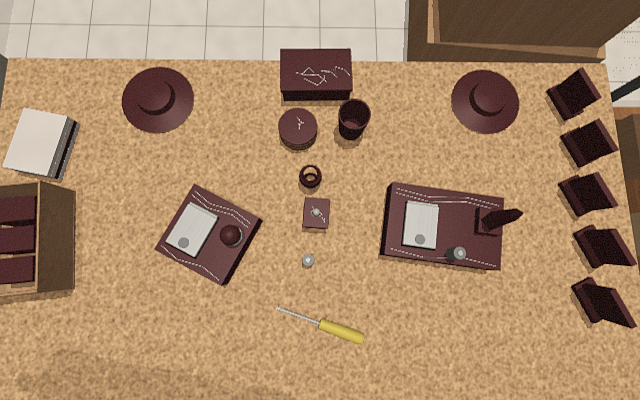

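Both views agree. In the top image the mark is at about (419,239), the hinge at (422,204) and cell_a at (457,253). Next I work out the tool axes and the path.

```bash
cat >> h.py <<'E'
from scipy.spatial.transform import Rotation as R
np.set_printoptions(precision=4,suppress=True)
def rel(target):
    s=status.sense(); M=R.from_rotvec(s['ee_rot']).as_matrix()
    print(s['time'],s['ee_pos'],'joints',np.array(s['joints'])); print('axes cols\n',M,'F',s['force'])
    for t in target: print(t,'tool shift cm',M.T@(np.array(t)-s['ee_pos'])*100)
E
python3 - <<'E'
from h import *
rel([[.42,.3,.231],[.497,-.218,.2]])
p=cams.snapshot('top')
# hatch height check & mark by grey circle
im=p['img'].astype(int)
for u,v in [(419,239),(419,228),(410,210),(432,210),(400,240)]: print(u,v,im[v,u],px2w(p,u,v))
g=cv2.cvtColor(p['img'],cv2.COLOR_RGB2GRAY); m=np.zeros_like(g); m[228:252,406:434]=1
k=((g>110)&(g<190)&(m>0)); ys,xs=np.nonzero(k); print(len(xs),np.median(xs),np.median(ys)); print(px2w(p,np.median(xs),np.median(ys)))
print(g[230:250,408:434:2])
E
```

```text
1.0 [0.1769 0.5995 0.2314] joints [-1.3866  0.4344  0.0251  1.5732 -0.0116  1.134  -0.0751]
axes cols
 [[ 0.      0.283   0.9591]
 [ 0.0001  0.9591 -0.283 ]
 [-1.      0.0001  0.    ]] F [-0.8138  0.1899 -0.4425]
[0.42, 0.3, 0.231] tool shift cm [  0.0354 -21.841   31.7961]
[0.497, -0.218, 0.2] tool shift cm [  3.1301 -69.3436  53.843 ]
419 239 [144 141 136] [ 0.4944 -0.2157  0.0744]
419 228 [202 198 191] [ 0.5179 -0.2177  0.072 ]
410 210 [203 199 190] [ 0.557  -0.201   0.0699]
432 210 [200 195 187] [ 0.5563 -0.2478  0.0728]
400 240 [116  76  72] [ 0.4934 -0.1781  0.0626]
122 420.0 240.0
[ 0.4925 -0.2187  0.0712]
[[200 201 203 201 199 200 201 199 204 200 200 197 198]
 [200 199 202 204 198 197 202 200 202 200 200 197 198]
 [203 199 202 201 201 199 204 199 200 197 198 195 200]
 [202 200 201 200 201 205 199 205 202 197 199 197 196]
 [202 202 200 205 203 171 163 178 205 198 201 194 199]
 [204 203 204 204 163 135 134 143 208 196 198 194 198]
 [202 202 202 205 130 139 140 134 194 200 201 195 199]
 [203 202 200 203 140 140 143 138 156 202 200 196 196]
 [205 205 201 205 139 139 141 138 140 201 202 196 198]
 [204 203 202 207 145 142 139 139 136 200 202 196 200]
 [206 203 203 204 140 142 140 140 142 200 200 200 199]
 [205 203 204 206 138 142 138 140 150 201 201 199 201]
 [207 203 205 204 149 137 140 136 168 200 199 197 198]
 [217 213 207 204 190 132 134 126 195 198 201 196 200]
 [175 189 203 209 216 190 163 189 205 198 201 200 200]
 [ 51 103 142 158 185 202 198 219 210 202 205 202 201]
 [ 27  16   4  41  85 133 149 173 185 200 210 211 205]
 [ 76  71  55  24   8  20  17  57 105 140 162 183 197]
 [ 84  81  78  65  72  55  39  26  15   6  39  91 134]
 [ 82  84  85  78  87  78  74  67  65  51  30   4  13]]
```

>>> {"op": "carry_out", "data": {
  "motion": [-1,0,-1.35,2,0,0,0,-1,0,-1.35,2,0,0,0,-1,0,-1.35,2,0,0,0,-1,0,-1.35,2,0,0,0,-1,0,-1.35,2,0,0,0,-1,0,-1.35,2,0,0,0,-1,0,-1.35,2,0,0,0,-1,0,-1.35,2,0,0,0],
  "force": 40
}}

```text
time: 1.72
ee_pos: [0.3004, 0.4497, 0.2315]
ee_rot: [0.225, 1.559, -0.225]
force: [0.1, 1.1, 0.4]
width: -0.0
```

>>> {"op": "carry_out", "data": {
  "motion": [-1,0,-1.35,2,0,0,0,-1,0,-1.35,2,0,0,0,-1,0,-1.35,2,0,0,0,-1,0,-1.35,2,0,0,0,-1,0,-1.35,2,0,0,0,-1,0,-1.35,2,0,0,0,-1,0,-1.35,2,0,0,0,-1,0,-1.35,2,0,0,0]
}}

```text
time: 2.38
ee_pos: [0.4233, 0.3008, 0.2315]
ee_rot: [0.225, 1.559, -0.225]
force: [0.2, -0.3, 0.0]
width: 0.0002
```

```bash
python3 - <<'E'
from h import *
rel([[.495,-.217,.2]])
E
```

```text
2.3833 [0.4233 0.3008 0.2315] joints [-0.8489  0.2606  0.1602  1.8385 -0.0476  1.0457  0.6139]
axes cols
 [[ 0.0003  0.2829  0.9592]
 [ 0.0003  0.9592 -0.2829]
 [-1.      0.0004  0.0002]] F [ 0.1639 -0.3143  0.046 ]
[0.495, -0.217, 0.2] tool shift cm [  3.134  -47.6384  21.5263]
```

>>> {"op": "carry_out", "data": {
  "motion": [-1,0,-2,0.9,0,0,0,-1,0,-2,0.9,0,0,0,-1,0,-2,0.9,0,0,0,-1,0,-2,0.9,0,0,0,-1,0,-2,0.9,0,0,0,-1,0,-2,0.9,0,0,0,-1,0,-2,0.9,0,0,0,-1,0,-2,0.9,0,0,0]
}}

```text
time: 3.05
ee_pos: [0.4465, 0.1269, 0.2315]
ee_rot: [0.225, 1.559, -0.225]
force: [-0.6, -1.1, -0.2]
width: -0.0001
```

>>> {"op": "carry_out", "data": {
  "motion": [-1,0,-2,0.9,0,0,0,-1,0,-2,0.9,0,0,0,-1,0,-2,0.9,0,0,0,-1,0,-2,0.9,0,0,0,-1,0,-2,0.9,0,0,0,-1,0,-2,0.9,0,0,0,-1,0,-2,0.9,0,0,0,-1,0,-2,0.9,0,0,0]
}}

```text
time: 3.72
ee_pos: [0.4703, -0.047, 0.2315]
ee_rot: [0.225, 1.558, -0.225]
force: [0.6, -0.2, 0.1]
width: -0.0
```

>>> {"op": "carry_out", "data": {
  "motion": [-1,0,-2,0.9,0,0,0,-1,0,-2,0.9,0,0,0,-1,0,-2,0.9,0,0,0,-1,0,-2,0.9,0,0,0,-1,0,-2,0.9,0,0,0,-1,0,-2,0.9,0,0,0,-1,0,0,0,0,0,0,-1,0,0,0,0,0,0]
}}

```text
time: 4.38
ee_pos: [0.4879, -0.1775, 0.2313]
ee_rot: [0.227, 1.559, -0.227]
force: [-0.5, -0.5, 0.1]
width: 0.0001
```

```bash
python3 - <<'E'
from h import *
rel([[.495,-.217,.2]])
p=cams.snapshot('wrist'); save(p,'w1')
for t in ['wide_mark','wide_hinge','cell_a_center','wide_plinth']: print(t,[(d['xyz'],d['conf']) for d in spotter.tip_of(t,p)[:2]])
E
```

```text
4.3833 [ 0.4879 -0.1775  0.2313] joints [-0.1187  0.2698  0.4604  1.857  -0.1369  1.0457  1.6774]
axes cols
 [[ 0.      0.2854  0.9584]
 [-0.0004  0.9584 -0.2854]
 [-1.     -0.0004  0.0001]] F [-0.518  -0.4884  0.1127]
[0.495, -0.217, 0.2] tool shift cm [ 3.1325 -3.5854  1.8115]
wide_mark [([0.4959, -0.2195, 0.0689], 0.7), ([0.4638, -0.2917, 0.0848], 0.53)]
wide_hinge [([0.571, -0.2263, 0.065], 0.8)]
cell_a_center [([0.461, -0.2866, 0.086], 0.71)]
wide_plinth [([0.5222, -0.2764, -0.0011], 0.72), ([0.6387, 0.0143, 0.0403], 0.35)]
```

View pics/w1.png

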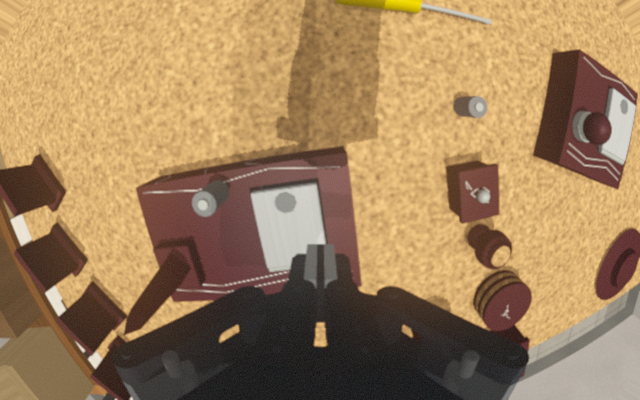

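The wrist view agrees: mark at pixel (286,203), cell at (204,203), fingertips at (320,265). I move over the mark, still above the cell.

>>> {"op": "carry_out", "data": {
  "motion": [-1,0,-0.9,0.45,0,0,0,-1,0,-0.9,0.45,0,0,0,-1,0,-0.9,0.45,0,0,0,-1,0,-0.9,0.45,0,0,0,-1,3,0,0,0,0,0,-1,3,0,0,0,0,0,-1,2,0,0,0,0,0,-1,0,0,0,0,0,0]
}}

```text
time: 5.3
ee_pos: [0.4927, -0.216, 0.1476]
ee_rot: [0.227, 1.565, -0.226]
force: [-0.2, 0.3, 0.4]
width: -0.0005
```

```bash
python3 - <<'E'
from h import *
rel([[.495,-.217,.08]])
p=cams.snapshot('wrist'); save(p,'w2'); print(p['tool_from_camera'])
for t in ['wide_mark','cell_a_center']: print(t,[(d['xyz'],d['conf']) for d in spotter.tip_of(t,p)[:2]])
E
```

```text
5.3 [ 0.4927 -0.216   0.1476] joints [-0.0152  0.4038  0.4416  1.9104 -0.218   0.8808  1.8188]
axes cols
 [[-0.0063  0.284   0.9588]
 [ 0.0014  0.9588 -0.284 ]
 [-1.     -0.0005 -0.0065]] F [-0.2376  0.3358  0.4267]
[0.495, -0.217, 0.08] tool shift cm [ 6.7559 -0.0254  0.292 ]
[[ 0.0002  0.2947 -0.9556 -0.1428]
 [ 1.     -0.0002  0.0001  0.0001]
 [-0.0001 -0.9556 -0.2947 -0.075 ]
 [ 0.      0.      0.      1.    ]]
wide_mark [([0.4976, -0.2174, 0.0696], 0.89)]
cell_a_center [([0.4649, -0.286, 0.085], 0.65)]
```

View pics/w2.png

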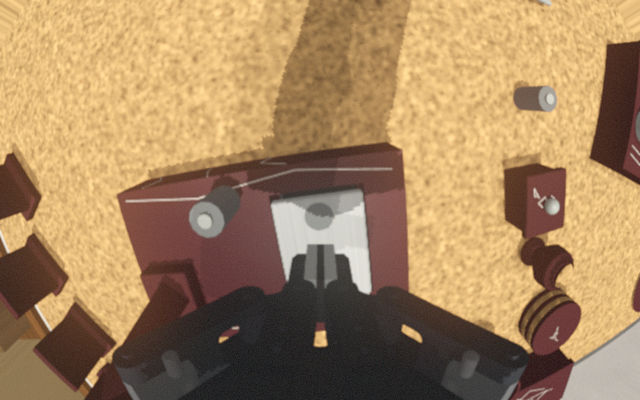

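The cell lies along the jaw direction, so I turn the hand about 77° to give the linkage more room. That also puts the camera on the side away from the obelisk.

>>> {"op": "carry_out", "data": {
  "motion": [-1,0,0,0,7,0,0,-1,0,0,0,7,0,0,-1,0,0,0,7,0,0,-1,0,0,0,7,0,0,-1,0,0,0,7,0,0,-1,0,0,0,7,0,0,-1,0,0,0,7,0,0,-1,0,0,0,7,0,0]
}}

```text
time: 6.12
ee_pos: [0.4964, -0.2165, 0.1533]
ee_rot: [0.986, 1.334, -0.983]
force: [-0.1, 0.2, 0.1]
width: 0.0
```

>>> {"op": "carry_out", "data": {
  "motion": [-1,0,0,0,7,0,0,-1,0,0,0,7,0,0,-1,0,0,0,7,0,0,-1,2,0,0,0,0,0,-1,2,0,0,0,0,0,-1,1,0,0,0,0,0,-1,0,0,0,0,0,0,-1,0,0,0,0,0,0]
}}

```text
time: 6.78
ee_pos: [0.4956, -0.2163, 0.1022]
ee_rot: [1.254, 1.18, -1.253]
force: [0.5, 0.4, 0.3]
width: 0.0001
```

```bash
python3 - <<'E'
from h import *
rel([[.496,-.2175,.071]])
p=cams.snapshot('scene'); save(p,'s2')
cv2.imwrite('pics/s2c.png',cv2.resize(p['img'][80:230,150:350,::-1],None,fx=4,fy=4))
E
```

```text
6.7833 [ 0.4956 -0.2163  0.1022] joints [-0.2138  0.5332  0.7466  1.9695 -0.4896  0.8251  0.7457]
axes cols
 [[ 0.0007  0.9982 -0.06  ]
 [ 0.     -0.06   -0.9982]
 [-1.      0.0007 -0.0001]] F [0.5292 0.4021 0.2557]
[0.496, -0.2175, 0.071] tool shift cm [3.1169 0.0497 0.1194]
```

View pics/s2c.png

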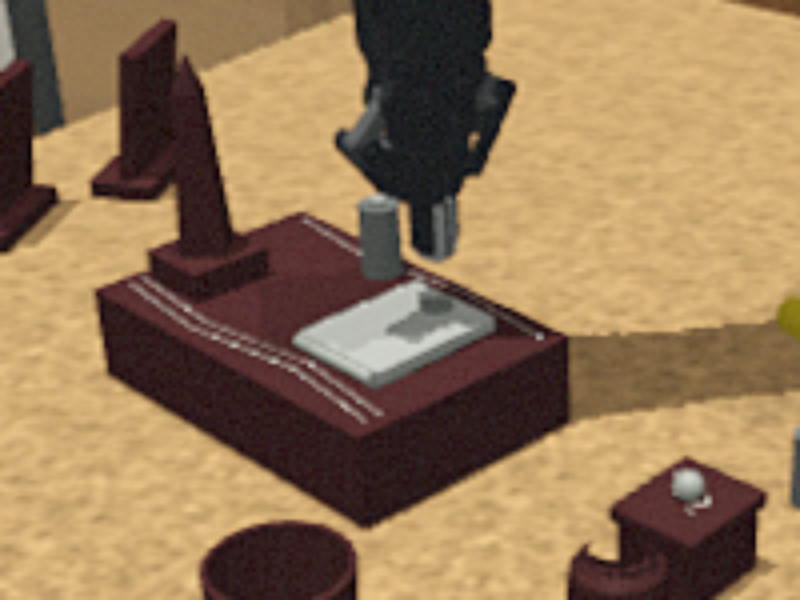

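The scene view shows the fingers above the grey mark at crop (437,302), with the cell clear beside them. I descend with care.

>>> {"op": "carry_out", "data": {
  "motion": [-1,1,0,0.1,0,0,0,-1,1,0,0,0,0,0,-1,0.8,0,0,0,0,0,-1,0.2,0,0,0,0,0,-1,0.1,0,0,0,0,0,-1,0.1,0,0,0,0,0,-1,0,0,0,0,0,0,-1,0,0,0,0,0,0]
}}

```text
time: 7.5
ee_pos: [0.4947, -0.2167, 0.0694]
ee_rot: [1.254, 1.181, -1.253]
force: [-3.2, 1.1, 3.8]
width: -0.0001
```

>>> {"op": "carry_out", "data": {
  "motion": [-1,0.1,0,0,0,0,0,-1,0.1,0,0,0,0,0,-1,0.1,0,0,0,0,0,-1,0.1,0,0,0,0,0,-1,0.1,0,0,0,0,0,-1,0,0,0,0,0,0,-1,0,0,0,0,0,0,-1,0,0,0,0,0,0]
}}

```text
time: 8.17
ee_pos: [0.4949, -0.2169, 0.0646]
ee_rot: [1.253, 1.18, -1.253]
force: [-3.4, 2.0, 6.1]
width: -0.0003
```

>>> {"op": "carry_out", "data": {
  "motion": [-1,0.1,0,0,0,0,0,-1,0.1,0,0,0,0,0,-1,0.05,0,0,0,0,0,-1,0,0,0,0,0,0,-1,0,0,0,0,0,0,-1,0,0,0,0,0,0,-1,0,0,0,0,0,0,-1,0,0,0,0,0,0]
}}

```text
time: 8.83
ee_pos: [0.4949, -0.2169, 0.0621]
ee_rot: [1.253, 1.18, -1.253]
force: [-3.0, 2.3, 6.0]
width: -0.0003
```

>>> {"op": "carry_out", "data": {
  "motion": [-1,0.05,0,0,0,0,0,-1,0.05,0,0,0,0,0,-1,0.05,0,0,0,0,0,-1,0,0,0,0,0,0,-1,0,0,0,0,0,0,-1,0,0,0,0,0,0,-1,0,0,0,0,0,0,-1,0,0,0,0,0,0]
}}

```text
time: 9.5
ee_pos: [0.495, -0.2169, 0.0614]
ee_rot: [1.254, 1.18, -1.252]
force: [-7.0, 5.1, 16.7]
width: -0.0002
```

The force rose to 16.7 N, so the hatch is at its stop. I lift straight up fast, then move back.

>>> {"op": "carry_out", "data": {
  "motion": [-1,-3.5,0,0,0,0,0,-1,-3.5,0,0,0,0,0,-1,-3.5,0,0,0,0,0,-1,-3.5,0,0,0,0,0,-1,-2,-2,0,0,0,0,-1,0,-2,0,0,0,0,-1,0,-2,0,0,0,0,-1,0,-2,0,0,0,0]
}}

```text
time: 10.17
ee_pos: [0.4151, -0.2125, 0.2209]
ee_rot: [1.254, 1.178, -1.252]
force: [-0.3, -0.4, 0.9]
width: 0.0
```

>>> {"op": "carry_out", "data": {
  "motion": [-1,0,0,0,0,0,0,-1,0,0,0,0,0,0,-1,0,0,0,0,0,0,-1,0,0,0,0,0,0,-1,0,0,0,0,0,0,-1,0,0,0,0,0,0,-1,0,0,0,0,0,0,-1,0,0,0,0,0,0]
}}

```text
time: 10.83
ee_pos: [0.4153, -0.2122, 0.2202]
ee_rot: [1.253, 1.18, -1.254]
force: [-0.2, 0.7, -0.3]
width: -0.0001
```

```bash
python3 - <<'E'
from h import *
rel([])
p=cams.snapshot('scene'); save(p,'s3')
print([(d['xyz'],d['conf']) for t in ['wide_mark','wide_hinge'] for d in spotter.tip_of(t,p)[:2]])
cv2.imwrite('pics/s3c.png',cv2.resize(p['img'][80:230,150:350,::-1],None,fx=4,fy=4))
E
```

```text
10.8333 [ 0.4153 -0.2122  0.2202] joints [-0.3982  0.2377  0.9287  2.0094 -0.2256  0.9999  0.5801]
axes cols
 [[-0.0003  0.9982 -0.06  ]
 [-0.0003 -0.06   -0.9982]
 [-1.     -0.0003  0.0003]] F [-0.2325  0.7068 -0.33  ]
[([0.4556, 0.0203, 0.0274], 0.7), ([0.5308, -0.2241, 0.121], 0.67), ([0.5738, -0.2305, 0.0653], 0.83)]
```

View pics/s3c.png

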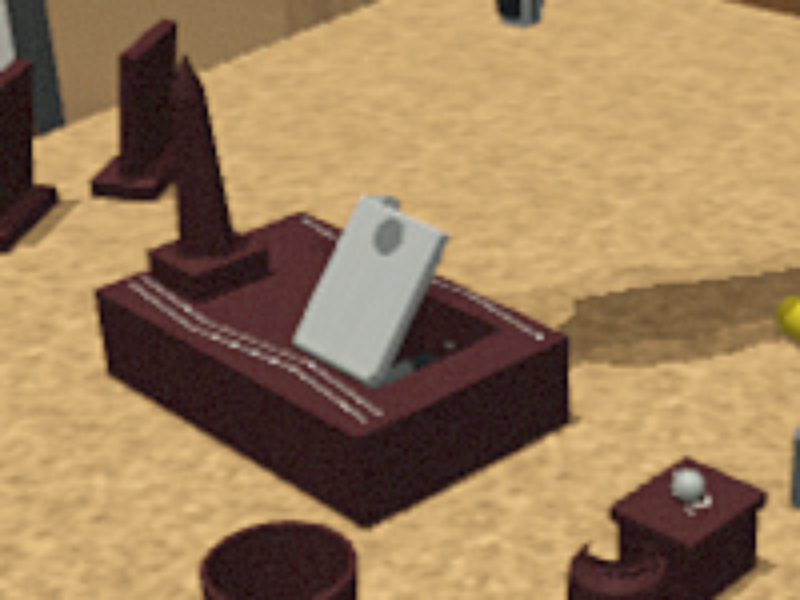

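The hatch has popped up, with the mark now at crop (388,237). I wait with the hand clear.

>>> {"op": "carry_out", "data": {
  "motion": [-1,-0.5,0,0,0,0,0,-1,0,0,0,0,0,0,-1,0,0,0,0,0,0,-1,0,0,0,0,0,0,-1,0,0,0,0,0,0,-1,0,0,0,0,0,0,-1,0,0,0,0,0,0,-1,0,0,0,0,0,0]
}}

```text
time: 11.65
ee_pos: [0.4152, -0.2121, 0.2253]
ee_rot: [1.253, 1.18, -1.253]
force: [-0.2, -0.1, -0.4]
width: 0.0002
```

>>> {"op": "carry_out", "data": {
  "motion": [-1,0,0,0,0,0,0,-1,0,0,0,0,0,0,-1,0,0,0,0,0,0,-1,0,0,0,0,0,0,-1,0,0,0,0,0,0,-1,0,0,0,0,0,0,-1,0,0,0,0,0,0,-1,0,0,0,0,0,0]
}}

```text
time: 12.32
ee_pos: [0.4152, -0.2121, 0.2253]
ee_rot: [1.253, 1.18, -1.253]
force: [-0.2, -0.4, 0.6]
width: -0.0003
```

>>> {"op": "carry_out", "data": {
  "motion": [-1,0,0,0,0,0,0,-1,0,0,0,0,0,0,-1,0,0,0,0,0,0,-1,0,0,0,0,0,0,-1,0,0,0,0,0,0,-1,0,0,0,0,0,0,-1,0,0,0,0,0,0,-1,0,0,0,0,0,0]
}}

```text
time: 12.98
ee_pos: [0.4152, -0.2121, 0.2253]
ee_rot: [1.253, 1.18, -1.253]
force: [0.6, -0.0, 0.6]
width: -0.0002
```

```bash
python3 - <<'E'
from h import *
p=cams.snapshot('scene'); save(p,'s4')
for t in ['wide_mark','wide_hinge','wide_plinth','narrow_plinth','cell_a_center','casket_center','urn_center','coasters_center','pencup_center']:
        print(t,[(np.round(d['xyz'],3),round(d['conf'],2)) for d in spotter.tip_of(t,p)[:2]])
print(status.sense()['force'])
E
```

```text
wide_mark [(array([ 0.532, -0.224,  0.126]), 0.63)]
wide_hinge [(array([ 0.574, -0.229,  0.066]), 0.85), (array([0.639, 0.012, 0.042]), 0.33)]
wide_plinth [(array([ 0.529, -0.281,  0.003]), 0.84), (array([ 0.765, -0.083,  0.041]), 0.73)]
narrow_plinth [(array([0.512, 0.234, 0.001]), 0.65), (array([0.637, 0.015, 0.042]), 0.38)]
cell_a_center []
casket_center [(array([ 0.556, -0.001,  0.023]), 0.85)]
urn_center [(array([0.641, 0.014, 0.044]), 0.72), (array([ 0.574, -0.235,  0.063]), 0.47)]
coasters_center [(array([0.757, 0.041, 0.022]), 0.64)]
pencup_center [(array([ 0.765, -0.083,  0.04 ]), 0.76), (array([0.456, 0.018, 0.026]), 0.7)]
[ 0.0297 -0.0709  0.4709]
```

View pics/s4.png

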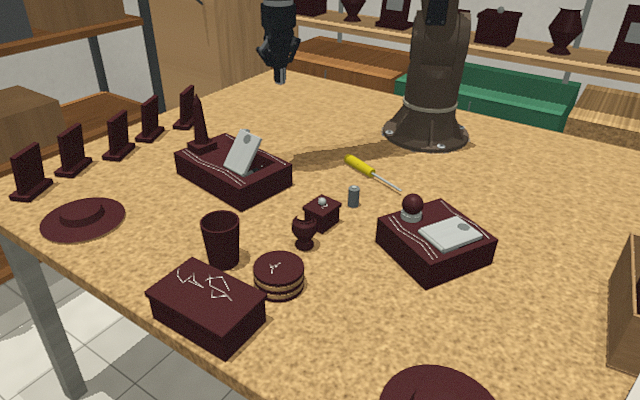

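The hatch stands open at (243,150), the narrow hatch is shut at (450,233), and nothing else has moved. Cell_a is hidden behind the hatch, so I check it from the wrist camera.

```bash
python3 - <<'E'
from h import *
for n in ['wrist','top']:
    p=cams.snapshot(n); save(p,n+'9')
    print(n,[(np.round(d['xyz'],3),d['conf']) for t in ['cell_a_center','wide_mark'] for d in spotter.tip_of(t,p)[:2]])
job.close_job()
E
```

```text
wrist [(array([ 0.462, -0.292,  0.084]), 0.91), (array([ 0.766, -0.086,  0.048]), 0.68), (array([ 0.528, -0.223,  0.126]), 0.75)]
top [(array([ 0.527, -0.22 ,  0.127]), 0.88), (array([ 0.51 ,  0.23 , -0.001]), 0.18)]
the job is handed in; nothing more can be done
```

View pics/wrist9.png

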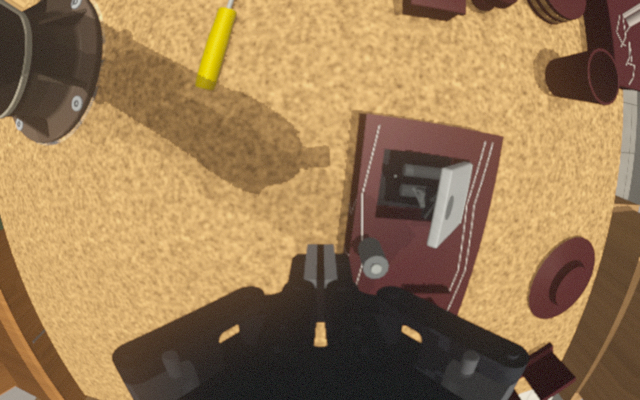

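The wide plinth's hatch is open and the job is handed in. With the fingers shut I pressed its marked end once, down to the stop: about 6 N on the way, 16.7 N at the stop. I then lifted the hand straight up and moved it back, and the hatch popped open.

- **Hatch:** it stood open for about 2 s with the hand clear. The mark measured 126–127 mm high in all three cameras, which puts the hatch at about 0.9 rad.
- **Things around:** both plinths, the casket, urn, coasters and pen cup measured within about 5 mm of where they started. Cell_a was hidden from the scene camera after the pop and not found in the top view, but the wrist camera showed it upright and in place. I did not measure cell_b, but in the last scene picture it is upright at its old spot.
- **Narrow hatch:** it looks shut in the last scene picture; I did not measure its angle.
- **Detector results:** the networks gave a few false hits, such as a "mark" on cell_b. I set these aside after checking the pictures.

The job was handed in at about 13 s of the 35 s allowed, with nothing touching the robot.

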